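# Hold back the belt tensioner of a lapping machine

### The arm

A 7-joint arm with a two-finger parallel gripper is mounted at the origin on the work surface. World frame = base frame: x ahead of the robot, y to its left, z up, the work surface at z = 0. Lengths are in m, angles in rad, forces in N, time in s.
With the tool pointing down it reaches from about 0.425 to 0.875 m from the base axis. Payload 4.7 kg.
Tool frame: the origin (TCP) lies on the centre line of the jaws, within the pads' length; the fingertips stand 8 mm ahead of it and the grasp point (between the pads) lies 11 mm behind it; x points along the fingers, y is the direction in which the jaws open and shut, and the axes are right-handed (so a half turn about x gives the same grasp; the last joint's range is limited). The gripper opens to 85 mm and grips with 20 to 120 N. Pads are 22 mm wide; open, the fingers measure 114 mm over their backs; the gripper's body (76 mm by 85 mm) begins 54 mm behind the grasp point. The pads swing forward as they close: fully open they stand 13 mm farther back than shut.
Start: joints at [1.22, 0.321, -0.07, 1.45, 0.023, 1.371, -0.057], TCP at [0.232, -0.607, 0.239] pointing down, gripper open.
Joint ranges: [-2.86, 2.86], [-0.3, 2.09], [-1.38, 1.24], [0.06, 2.45], [-1.56, 4.7], [0.09, 2.05], [-2.69, 2.69]. Speed limits (rad/s): [2.57, 2.57, 3.14, 3.14, 3.14, 3.14, 3.14].

### API

Orientations are given as a unit quaternion [x, y, z, w].
In Python, from station import status, eyes, sign_off gives the robot as it stands.
- The arm moves only by the tool arm_command, never from a script. Its argument "motion" is a list that holds one entry, the list of rows, each a list of 5 numbers: the shift along the tool's x, y, z in mm, then the turn about the tool's x in degrees, then the opening in per cent of the stroke, from 0 (shut) to 100 (fully open). In form: [[[x, y, z, twist, jaw], ...]]. A call has 1 to 12 rows; each row is the pose to reach, as a shift and turn from the pose measured when the call began, along the tool's axes at that moment; what a row does not reach only later rows make up. A row lasts 1/8 s, in which the tool goes at most 62.5 mm and 10.7 degrees, less where a joint would pass 70% of its speed; a pose out of reach is approached as far as the arm can. A call with a gripper value outside its range is refused whole. The fingers move at their own pace and stop on an object; the grip force is fixed at half the most. Time passes only in rows, so rows that repeat a pose let the fingers close. It gives the time, the measured TCP pose, the force and the opening at its end, in the units of the state.
- status.get_state(): the state, without advancing time (a new reading comes with each control period).
- eyes.camera(name): name is "scene" or "top" or "wrist"; returns a dict with "pixels" (400x640x3 uint8, red, green, blue), "z_map" (400x640 float32, m along the optical axis (not along the pixel's ray), 0 where there is no reading), "vertical_fov" (degrees; the focal length in pixels is half the picture's height over the tangent of half this angle, whatever the lens; pixels are square), "cx", "cy" (the principal point, pixels), "distortion" ([k1, k2, p1, p2, k3] as OpenCV has them; the pictures are not rectified), "position" and "attitude" of the camera in the world. Camera axes: x right, y up, looking along -z (the intrinsics and any distortion apply to the point x, -y, -z); pixel columns grow to the right and rows downward; lengths in m; the calibration is good to about 2 mm. A picture is of the moment at which its call begins.
- sign_off(): hands the job in, once; it reports no verdict.
The state is a dict: "clock": time; "joint_positions": joint angles; "qd": joint speeds; "joint_torque": joint torques, N m; "tool_pos": TCP position; "eef_rot": TCP orientation; "wrist_force": force on the tool from outside, world axes, zero at the start; "torque": the same for the moment, N m; "grip_width": opening from 0.0 (shut) to 1.0 (fully open).
Only numpy, scipy, OpenCV 4.12 (cv2) and the standard library are available. Lean on these libraries where they do the work, as an engineer would, in place of code of your own. Each camera call takes 0.05 s, during which the arm holds its last target.

### The job

The belt cover of the small lapping machine is off for a belt change: slide the yellow transport lock all the way out to its end stop, then push the tensioner arm back by its red handle, past the click of the brass pawl and on to its back stop, or almost. Finish while still holding it there against its spring: the program ends with the robot pressing on the handle, and the pawl must not be what keeps the arm back. Leave the paste jar, the loupe and the parts tray where they stand.

Things in the scene. Friction and masses are not known exactly. Their poses are not given: they have to be found in the camera images.
- unit: the drive, fixed to the bench: a white cast housing 240 (x) x 300 (y) x 45 mm high, turned about the vertical; origin at the centre of its underside. Its own axes are called unit x, unit y below. On top: a large pulley (70 mm across) at unit (-70, -100) mm and a small one (42 mm) at (78, 108), both up to 84 mm high, and the lock, tensioner arm and pawl.
- lock_grip (a point): point on the vertical axis of the yellow transport lock knob, 11 mm below its top, 81 mm above the bench. The knob is 22 (unit x) x 20 (unit y) x 38 mm high, its top 92 mm above the bench. It slides along unit -y; a steel bolt on its +y side (8 mm thick, 61 mm above the bench) blocks the tensioner until drawn out.
- lock_slide (a joint): travel of the lock, m: 0 locked, 0.035 at its end stop, growing as the knob moves towards unit -y. It may start up to 6 mm out. About 2 N of friction; it stays where it is left.
- pivot (a point): point on the vertical pivot axis of the tensioner arm, at unit (50, 30) mm, 115 mm above the bench (in the air above the hub).
- handle (a point): upright red handle post of the tensioner arm, 14 mm round, 90 mm from the pivot axis. The point is on its axis 102 mm above the bench; top at 135 mm, foot at 65 mm (tensioner_c5 in the rules). It swings level, clockwise seen from above, from about unit (-36, 3) mm at rest to (-36, 57) mm at the back stop. Near it, the arm's blue idler (32 mm across, 50 mm from the pivot) is 82 mm high, bar and pawl 70 mm.
- tensioner (a joint): angle of the grey arm, rad: 0 at rest, growing as the handle goes to unit +y, 0.62 at the hard back stop. Pivot to handle points to unit (-cos p, sin p), p = angle - 0.31. The spring pushes back with 4 N at the handle at first, 12 N at the stop; a few N more where the pawl gives way (0.25 to 0.43). Past the click the pawl stops it going back below about 0.44. Locked, it moves less than 0.1.
- pawl (a joint): travel of the brass pawl slider in front of the arm's tip, m: 0 when in, up to 0.014 when pushed out (unit -x) by the arm's roller; its own spring snaps it back in after the click. Nothing to do by hand.
- paste_jar: bystander: jar 52 mm across, 45 mm high, on the bench; origin at the centre of its underside.
- loupe: bystander: black eye loupe 34 mm across, 36 mm high, on the bench; origin at the centre of its underside.
- parts_tray: bystander: wooden parts tray 90 x 70 x 18 mm on the bench; origin at the centre of its underside.

How it is judged:
On the way, in this order (a step that is already met when the one before it is completed fails the run):
1. the transport lock is drawn out to its end stop, the tensioner still at rest (value of joint lock_slide above 0.031 m and value of joint tensioner below 0.12 rad), for 0.2 s.
2. the tensioner arm is pushed back past the click and the pawl has snapped in behind it (value of joint tensioner above 0.47 rad and value of joint pawl below 0.004 m), for 0.1 s.
At the end, for the whole second after the job is handed in: The lock is out within 4 mm of its end stop (above 0.031 m); the tensioner stands still beyond 0.53 rad, clear of the pawl's catch at 0.44 and within about 8 mm (at the handle) of the back stop; the pawl is in (below 4 mm); the robot presses on the red handle with more than 2 N (value of joint lock_slide above 0.031 m and value of joint tensioner above 0.53 rad and value of joint pawl below 0.004 m and contact force between any of the fingers, the arm and tensioner_c5 above 2 N and velocity of joint tensioner between -0.1 and 0.1 rad/s); the arm keeps its last pose, push and grip.
It fails at once if the paste jar is shifted by more than 25 mm or tipped over (distance of paste_jar from where it was at the start of the episode above 0.025 m or angle between paste_jar's own z axis and vertical above 0.5 rad).
It fails at once if the loupe is shifted by more than 25 mm or tipped over (distance of loupe from where it was at the start of the episode above 0.025 m or angle between loupe's own z axis and vertical above 0.5 rad).
It fails at once if the parts tray is shifted by more than 25 mm or tipped over (distance of parts_tray from where it was at the start of the episode above 0.025 m or angle between parts_tray's own z axis and vertical above 0.5 rad).
It also fails if it takes over 40 s, if anything falls off the work surface, if the arm or the gripper's body presses on something with over 40 N, if the wrist force passes 120 N, or if a joint passes its speed limit or range.

## Working session

There is one attempt and no reset: what is moved stays moved. The work goes in short steps, Python scripts to look and compute and a tool call to move; the robot and the scene stay as the last step left them, time stands still between calls to the robot, and variables do not carry over. Pictures are saved under pics/ and viewed, and the job is handed in when it is done.

Besides the shell and the picture viewer there is one more tool, called after "Emit:" as a command line: name --argument value ..., lists and objects as JSON in quotes. arm_command: Moves the arm, as the interface text tells. Its arguments: {"type":"object","properties":{"motion":{"type":"array"}},"required":["motion"]}

```bash
ls; mkdir -p pics; python3 - <<'E'
from station import status, eyes
import cv2
print(status.get_state())
for n in ("scene","top","wrist"):
    c=eyes.camera(n)
    print(n,{k:c[k] for k in c if k not in("pixels","z_map")})
    cv2.imwrite(f"pics/{n}0.png",c["pixels"][:,:,::-1])
E
```

```text
pics
{'clock': 0.0, 'joint_positions': array([ 1.22010779,  0.32182834, -0.07008542,  1.45170961,  0.02262385,
        1.37078415, -0.05688394]), 'qd': array([-0.00058675, -0.00022702,  0.00085176, -0.00075125,  0.0017374 ,
        0.00090294, -0.0002456 ]), 'joint_torque': array([ 4.44046191e-04, -4.93571162e+01, -3.82086430e-01, -3.14332688e+01,
        1.29129985e-02,  1.16014088e-02,  5.04274212e-06]), 'tool_pos': array([ 0.23164552, -0.60675113,  0.23820265]), 'eef_rot': array([-0.69520678, -0.12894275,  0.6955407 , -0.12761047]), 'wrist_force': array([-0.17589296, -0.11850038,  0.61074229]), 'torque': array([-0.01098724,  0.00897246,  0.05978981]), 'grip_width': 1.0010469872922738}
scene {'vertical_fov': 48.71346191740371, 'cx': 319.13154133735645, 'cy': 198.31926001623975, 'distortion': array([-0.01340248,  0.        ,  0.        ,  0.        ,  0.        ]), 'position': array([1.13935337, 0.51044788, 0.74616055]), 'attitude': array([0.16750416, 0.37595133, 0.82291085, 0.39168954])}
top {'vertical_fov': 43.76518763892926, 'cx': 321.1707792657739, 'cy': 205.00137960397925, 'distortion': array([-0.0867144,  0.       ,  0.       ,  0.       ,  0.       ]), 'position': array([0.36695528, 0.03652784, 1.23782187]), 'attitude': array([-0.06331933,  0.05386047,  0.7107328 , -0.69853318])}
wrist {'vertical_fov': 70.13705427640426, 'cx': 323.7043423694485, 'cy': 195.2699331642495, 'distortion': array([0.00803017, 0.        , 0.        , 0.        , 0.        ]), 'position': array([ 0.31000209, -0.57860269,  0.37184713]), 'attitude': array([-0.13337903,  0.09351977, -0.55955441,  0.81262719])}
```

View pics/scene0.png

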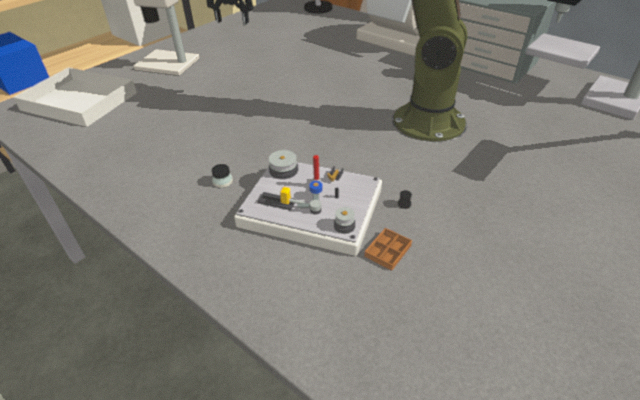

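View pics/top0.png

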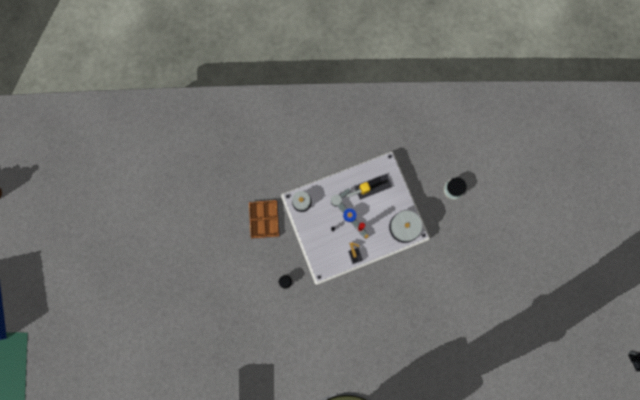

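View pics/wrist0.png

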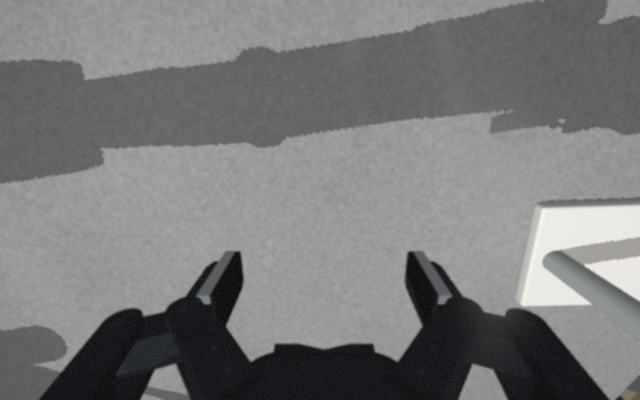

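Top view: the unit is at about (355,217), the yellow knob (365,187), red handle (361,226), large pulley (407,225), jar (456,187), tray (264,219) and loupe (286,282). I'll zoom in next.

```bash
cat > h.py <<'E'
from station import status, eyes
import cv2, numpy as np
from scipy.spatial.transform import Rotation as R
def K(c):
    f=200/np.tan(np.radians(c["vertical_fov"])/2)
    return np.array([[f,0,c["cx"]],[0,f,c["cy"]],[0,0,1.]])
def ray(c,uv):
    p=cv2.undistortPoints(np.array(uv,float).reshape(-1,1,2),K(c),np.array(c["distortion"])).reshape(-1,2)
    d=np.c_[p[:,0],-p[:,1],-np.ones(len(p))]
    return R.from_quat(c["attitude"]).apply(d)
def onz(c,uv,z):
    d=ray(c,uv); o=np.array(c["position"]); t=(z-o[2])/d[:,2]
    return o+d*t[:,None]
def bydepth(c,uv):
    d=ray(c,uv); z=np.array([c["z_map"][int(round(v)),int(round(u))] for u,v in uv])
    return np.array(c["position"])+d*z[:,None]
def proj(c,P):
    q=R.from_quat(c["attitude"]).inv().apply(np.atleast_2d(P)-np.array(c["position"]))
    q=q*[1,-1,-1]
    return cv2.projectPoints(q,np.zeros(3),np.zeros(3),K(c),np.array(c["distortion"]))[0].reshape(-1,2)
def crop(c,name,u0,v0,w,h,s):
    cv2.imwrite("pics/"+name,cv2.resize(c["pixels"][v0:v0+h,u0:u0+w,::-1],None,fx=s,fy=s,interpolation=cv2.INTER_CUBIC))
E
python3 - <<'E'
from h import *
c=eyes.camera("top"); crop(c,"top1.png",275,145,160,145,4)
c=eyes.camera("scene"); crop(c,"scene1.png",230,145,160,110,5)
E
```

```text
(no output)
```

View pics/top1.png

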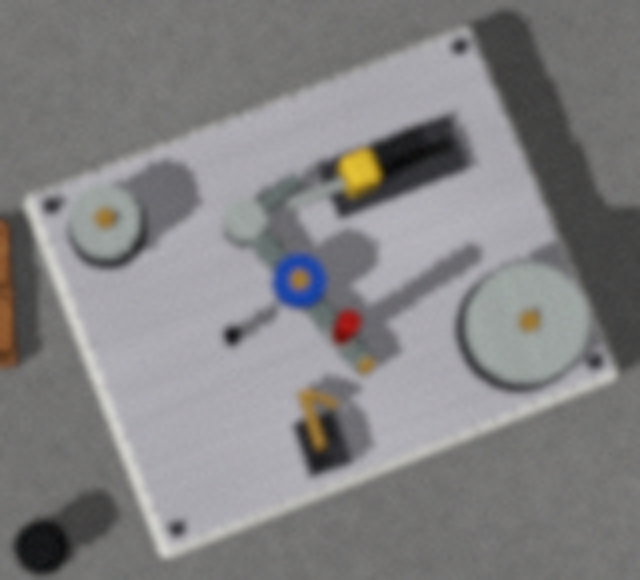

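View pics/scene1.png

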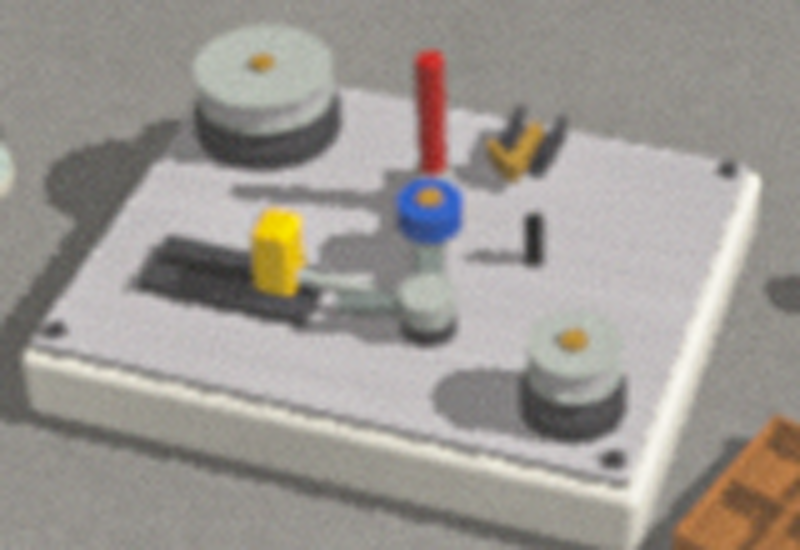

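```bash
cat > fit.py <<'E'
from h import *
from scipy.optimize import least_squares
def px(l,u0,v0,s): return [(u0+(x+.5)/s-.5,v0+(y+.5)/s-.5) for x,y in l]
ct=eyes.camera("top"); cs=eyes.camera("scene")
t=px([(107,217),(529,321),(28,198),(475,30),(618,375),(165,552)],275,145,4)
# heights: pulleys 84; corners 45
M=np.array([[78,108,84],[-70,-100,84],[120,150,45],[120,-150,45],[-120,-150,45],[-120,150,45]])/1e3
s=px([(573,337),(262,62)],230,145,5)
S=M[:2]
def tow(p,P): 
    r=R.from_euler("z",p[2]); return r.apply(P)+[p[0],p[1],0]
W=onz(ct,t,0.045)
print(W.round(4))
th0=np.arctan2(*(W[0]-W[1])[1::-1][:2])-np.arctan2(208,148)
f=lambda p: np.r_[(proj(ct,tow(p,M))-t).ravel(),(proj(cs,tow(p,S))-s).ravel()]
best=least_squares(f,[W[2:6,0].mean(),W[2:6,1].mean(),th0],loss="soft_l1")
p=best.x
if __name__=="__main__":
    print(p,np.degrees(p[2]),best.fun.reshape(-1,2).round(2))
    # individual measurements
    k=px([(358,172)],275,145,4); kw=onz(ct,k,0.092)
    ks=px([(279,216)],230,145,5); kws=onz(cs,ks,0.092)
    hw=onz(ct,px([(349,320)],275,145,4),0.135); hws=onz(cs,px([(430,55)],230,145,5),0.135)
    ii=lambda w: R.from_euler("z",-p[2]).apply(w-[p[0],p[1],0]).round(4)
    print("knob unit",ii(kw),ii(kws),kw,kws); print("handle unit",ii(hw),ii(hws),hw,hws)
    H=tow(p,np.array([[-.036,.003,.102],[-.036,.057,.102],[.05,.03,.115]])); print(H)
    for n,q,z in (("jar",(456,187),.045),("loupe",(286,282),.036),("tray",(264,219),.018)): print(n,ii(onz(ct,[q],z)),onz(ct,[q],z))
    print(R.from_quat(status.get_state()["eef_rot"]).as_matrix().round(3))
E
python3 fit.py
```

```text
[[ 0.5829  0.0989  0.045 ]
 [ 0.5144 -0.1551  0.045 ]
 [ 0.5956  0.1471  0.045 ]
 [ 0.6962 -0.1299  0.045 ]
 [ 0.4806 -0.2074  0.045 ]
 [ 0.3804  0.0665  0.045 ]]
[ 0.53873174 -0.03163614  0.35777165] 20.498805613519256 [[ 0.01  0.76]
 [ 0.44  0.58]
 [-1.56 -1.2 ]
 [-0.03 -2.93]
 [ 2.83  0.68]
 [-0.11  2.79]
 [-0.31  1.73]
 [-0.05  1.15]]
knob unit [[ 0.0491 -0.0391  0.092 ]] [[ 0.0443 -0.0429  0.092 ]] [[ 0.59841138 -0.05106365  0.092     ]] [[ 0.59526145 -0.05631355  0.092     ]]
handle unit [[-0.0339  0.0035  0.135 ]] [[-0.04    0.0023  0.135 ]] [[ 0.5057078  -0.04021176  0.135     ]] [[ 0.50042603 -0.0434533   0.135     ]]
[[ 0.50396071 -0.04143286  0.102     ]
 [ 0.48505057  0.00914783  0.102     ]
 [ 0.57506008  0.01397364  0.115     ]]
jar [[-0.0245 -0.2561  0.045 ]] [[ 0.60541536 -0.28010612  0.045     ]]
loupe [[-0.0864  0.2136  0.036 ]] [[0.38303476 0.13822951 0.036     ]]
tray [[0.0789 0.2109 0.018 ]] [[0.53880085 0.19356672 0.018     ]]
[[-0.     0.357 -0.934]
 [ 0.    -0.934 -0.357]
 [-1.    -0.     0.   ]]
```

```bash
cat > sh.py <<'E'
from h import *
P=np.array([0.53873174,-0.03163614,0.35777165])
def tow(u): return R.from_euler("z",P[2]).apply(np.array(u)/1e3)+[P[0],P[1],0]
def tou(w): return R.from_euler("z",-P[2]).apply(np.array(w)-[P[0],P[1],0])*1e3
def shift(u):
    s=status.get_state(); return (R.from_quat(s["eef_rot"]).inv().apply(tow(u)-s["tool_pos"])*1e3).round(1)
def rep():
    s=status.get_state(); m=R.from_quat(s["eef_rot"]).as_matrix()
    print("t",round(s["clock"],2),"tcp unit",tou(s["tool_pos"]).round(1),"F unit",R.from_euler("z",-P[2]).apply(s["wrist_force"]).round(1),"grip",round(s["grip_width"],3),"toolyaw err deg",round(np.degrees(np.arctan2(m[0,1],-m[1,1]))-np.degrees(P[2]),2),"tilt",m[2].round(3))
E
python3 -c "
from sh import *
rep(); print(shift([46,-4,160]))"
```

```text
t 0.35 tcp unit [-489.  -431.6  239.1] F unit [ 0.2  0.  -0.7] grip 1.002 toolyaw err deg 0.4 tilt [-1. -0.  0.]
[  79.2 -423.8 -538. ]
```

Emit:
arm_command --motion '[[[5,-40,-50,0,0],[5,-80,-100,0,0],[5,-120,-150,0,0],[5,-155,-198,0,0],[5,-192,-245,0,0],[5,-230,-293,0,0],[5,-268,-341,0,0],[5,-306,-389,0,0],[5,-344,-437,0,0],[5,-382,-485,0,0],[5,-415,-528,0,0],[10,-424,-538,0,0]]]'

```text
clock: 1.85
tool_pos: [0.5844, -0.0142, 0.2296]
eef_rot: [0.696, 0.131, -0.694, 0.13]
wrist_force: [0.1, 0.3, 0.5]
grip_width: 0.002
```

```bash
python3 -c "
from sh import *
rep(); print(shift([46,-4,160]))
c=eyes.camera('wrist'); cv2.imwrite('pics/w1.png',c['pixels'][:,:,::-1])"
```

```text
t 1.85 tcp unit [ 48.9   0.4 229.6] F unit [0.2 0.2 0.5] grip 0.002 toolyaw err deg 0.77 tilt [-1.    -0.002 -0.002]
[69.6  4.5  3.2]
```

View pics/w1.png

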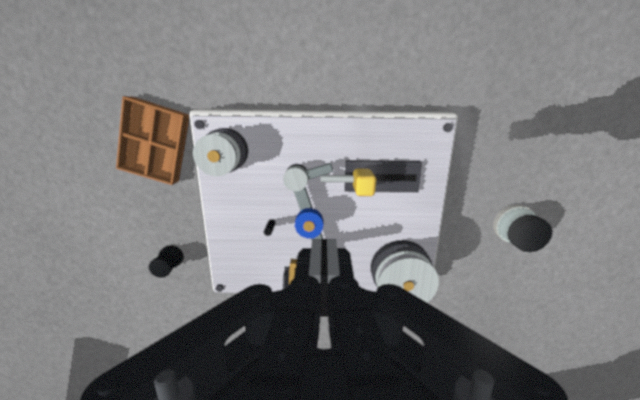

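The wrist view shows the knob top at about (364,179), the hub at (296,177), the small pulley bolt at (214,156) and the large pulley bolt at (409,286). I'll zoom in to refine these.

```bash
python3 -c "
from sh import *
c=eyes.camera('wrist'); crop(c,'w1c.png',185,100,280,200,2.85)
m=lambda uv,z: print(uv,tou(onz(c,[uv],z/1e3)[0]).round(1))
m((214,156),84); m((409,286),84); m((309,226),82)
m((195,114),45);m((455,115),45)
for uv in [(364,186),(364,178),(296,177),(214,165),(330,168),(345,180),(309,218)]: print(uv,tou(bydepth(c,[uv])[0]).round(1))
"
```

```text
(214, 156) [ 76.6 107.8  84. ]
(409, 286) [ -71.7 -100.2   84. ]
(309, 226) [ 1.4 14.7 82. ]
(195, 114) [114.  138.2  45. ]
(455, 115) [ 116.4 -139.8   45. ]
(364, 186) [ 49.7 -40.6  90.5]
(364, 178) [ 57.7 -40.2  89.8]
(296, 177) [51.6 29.3 66.7]
(214, 165) [ 67.4 109.1  83.3]
(330, 168) [61.5 -7.  64.8]
(345, 180) [ 48.1 -23.6  63.6]
(309, 218) [10.1 14.8 80.7]
```

View pics/w1c.png

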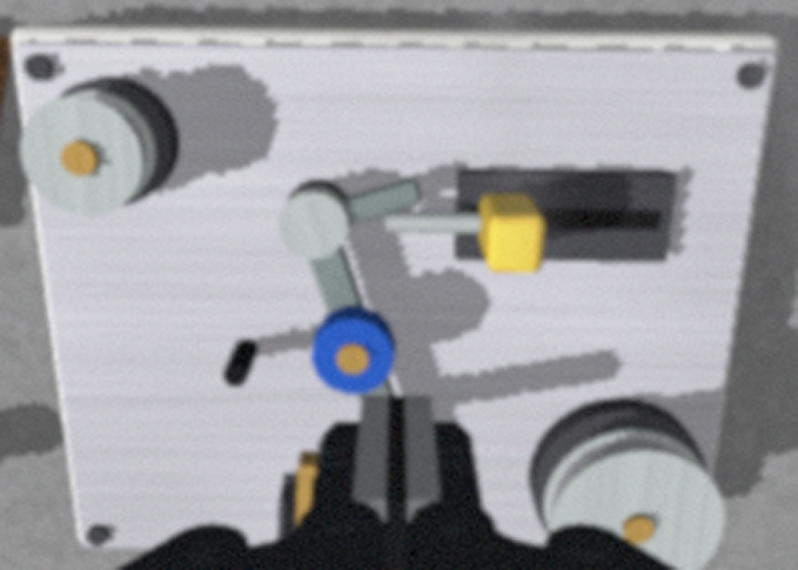

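Emit:
arm_command --motion '[[[50,2,0,0,0],[100,2,0,0,0],[130,2,0,0,0],[148,2,0,0,0],[148,2,0,0,0]]]'

```text
clock: 2.58
tool_pos: [0.5826, -0.0206, 0.0796]
eef_rot: [-0.694, -0.129, 0.697, -0.128]
wrist_force: [-0.2, -0.6, -0.8]
grip_width: -0.001
```

```bash
python3 -c "
from sh import *
rep()
c=eyes.camera('wrist'); cv2.imwrite('pics/w2.png',c['pixels'][:,:,::-1])"
```

```text
t 2.58 tcp unit [45.  -5.  79.6] F unit [-0.4 -0.5 -0.8] grip -0.001 toolyaw err deg 0.48 tilt [-1.    -0.002  0.003]
```

View pics/w2.png

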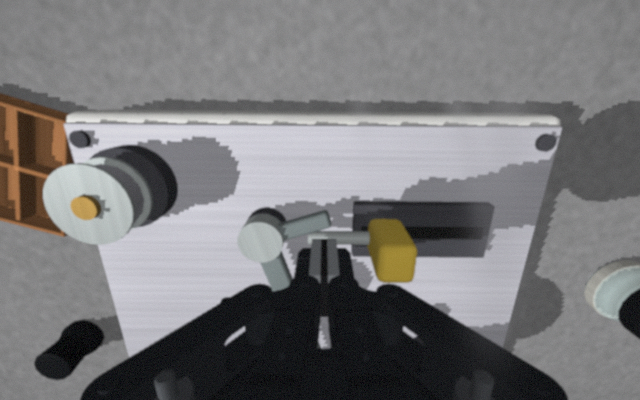

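The shut fingers (tips near (325,245)) stand on the hub side of the knob (370–415, 220–280), above the bolt. Now pushing towards unit -y.

Emit:
arm_command --motion '[[[0,5,-3,0,0],[0,10,-4,0,0],[0,15,-4,0,0],[0,20,-4,0,0],[0,25,-4,0,0],[0,30,-4,0,0],[0,35,-4,0,0]]]'

```text
clock: 3.5
tool_pos: [0.6002, -0.0515, 0.0809]
eef_rot: [-0.695, -0.129, 0.696, -0.129]
wrist_force: [-0.0, 2.5, 0.9]
grip_width: 0.002
```

```bash
python3 -c "
from sh import *
rep()
c=eyes.camera('wrist'); cv2.imwrite('pics/w3.png',c['pixels'][:,:,::-1])"
```

```text
t 3.5 tcp unit [ 50.6 -40.1  80.9] F unit [0.9 2.4 0.9] grip 0.002 toolyaw err deg 0.52 tilt [-1.    -0.001  0.001]
```

View pics/w3.png

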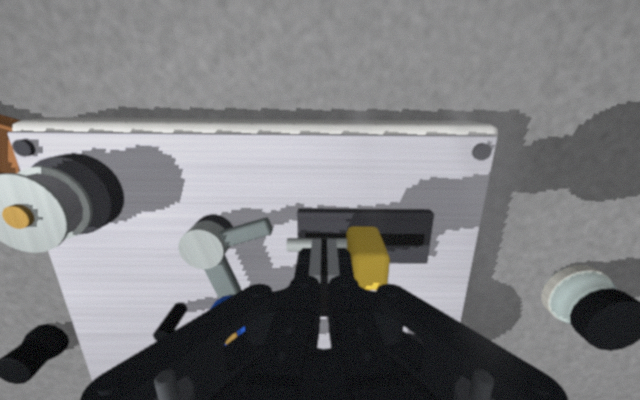

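The knob (350–387, 226–290) is moving with the fingers at 2.4 N. I'll push on to the end stop.

Emit:
arm_command --motion '[[[0,4,0,0,0],[0,8,0,0,0],[0,11,0,0,0],[0,13,0,0,0]]]'

```text
clock: 4.05
tool_pos: [0.604, -0.0617, 0.0809]
eef_rot: [-0.694, -0.131, 0.696, -0.128]
wrist_force: [-4.7, 7.9, 5.6]
grip_width: 0.0
```

```bash
python3 -c "
from sh import *
rep()
c=eyes.camera('top');crop(c,'top2.png',275,145,160,145,4)"
```

```text
t 4.05 tcp unit [ 50.6 -51.   80.9] F unit [-1.7  9.1  5.6] grip 0.0 toolyaw err deg 0.54 tilt [-1.    -0.005  0.002]
```

View pics/top2.png

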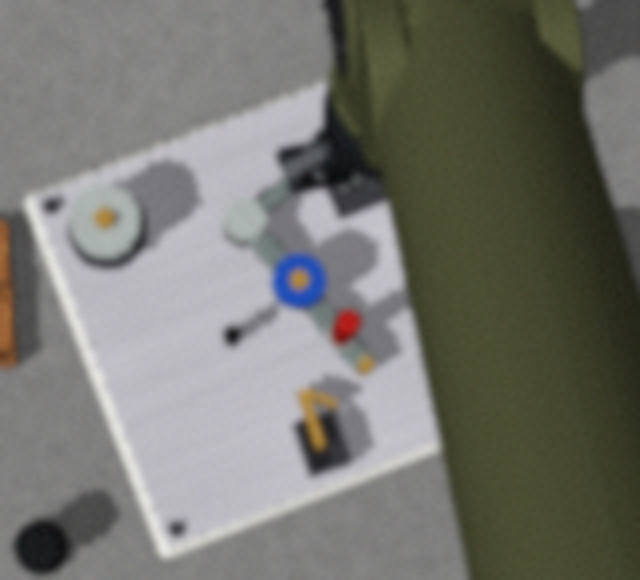

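Emit:
arm_command --motion '[[[0,2,0,0,0],[0,3,0,0,0],[0,3,0,0,0]]]'

```text
clock: 4.47
tool_pos: [0.6039, -0.0616, 0.081]
eef_rot: [-0.693, -0.133, 0.697, -0.127]
wrist_force: [-3.0, 7.4, 4.7]
grip_width: -0.0
```

```bash
python3 -c "
from sh import *
rep()"
```

```text
t 4.47 tcp unit [ 50.6 -50.9  81. ] F unit [-0.2  8.   4.7] grip -0.0 toolyaw err deg 0.65 tilt [-1.    -0.009  0.003]
```

```bash
python3 -c "
from sh import *
c=eyes.camera('wrist');crop(c,'w4.png',240,180,240,160,3.3)
for uv in [(350,250),(355,245),(360,260),(345,260),(365,250)]: print(uv,tou(bydepth(c,[uv])[0]).round(1))
"
```

```text
(350, 250) [ 57.9 -65.9  80.5]
(355, 245) [ 60.4 -68.6  79.5]
(360, 260) [ 57.9 -70.1  90.3]
(345, 260) [ 58.5 -62.6  91.5]
(365, 250) [ 60.7 -73.1  85.3]
```

View pics/w4.png

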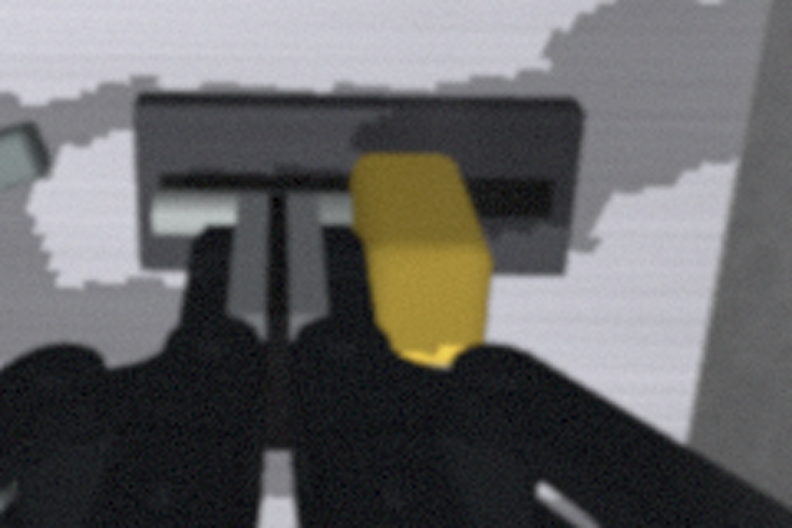

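```bash
python3 -c "
from sh import *
c=eyes.camera('wrist')
q=lambda x,y:(240+(x+.5)/3.3-.5,180+(y+.5)/3.3-.5)
for p,z in [((367,250),92),((490,256),92),((353,170),65),((450,158),65),((160,185),55),((552,190),55),((137,262),55),((570,270),55)]: print(p,tou(onz(c,[q(*p)],z/1e3)[0]).round(1))
"
```

```text
(367, 250) [ 61.5 -65.3  92. ]
(490, 256) [ 60.8 -83.5  92. ]
(353, 170) [ 61.3 -65.   65. ]
(450, 158) [ 63.9 -81.8  65. ]
(160, 185) [ 52.7 -29.7  55. ]
(552, 190) [  52.9 -103.4   55. ]
(137, 262) [ 36.  -24.7  55. ]
(570, 270) [  35.7 -108.6   55. ]
```

Emit:
arm_command --motion '[[[0,3,0,0,0],[0,7,0,0,0],[0,7,0,0,0],[0,7,0,0,0]]]'

```text
clock: 5.08
tool_pos: [0.6041, -0.0619, 0.081]
eef_rot: [-0.692, -0.137, 0.698, -0.126]
wrist_force: [-7.8, 13.2, 8.0]
grip_width: -0.004
```

```bash
python3 -c "
from sh import *
rep()"
```

```text
t 5.08 tcp unit [ 50.6 -51.2  81. ] F unit [-2.7 15.1  8. ] grip -0.004 toolyaw err deg 0.87 tilt [-1.    -0.017  0.006]
```

It stayed put under 15 N, so the lock is at its end stop. Backing off, rising, and moving to the -y side of the handle.

Emit:
arm_command --motion '[[[0,-5,0,0,0],[0,-10,0,0,0],[-20,-12,0,0,0],[-60,-12,0,0,0],[-70,-12,45,0,0],[-70,-12,87,0,0],[-70,-12,87,0,0]]]'

```text
clock: 5.95
tool_pos: [0.5178, -0.0863, 0.1532]
eef_rot: [-0.692, -0.134, 0.698, -0.125]
wrist_force: [0.8, -1.1, 0.8]
grip_width: 0.0
```

```bash
python3 -c "
from sh import *
rep(); print(shift([-37,-40,97]))
c=eyes.camera('scene');crop(c,'s2.png',200,120,200,140,4)
c=eyes.camera('wrist');cv2.imwrite('pics/w5.png',c['pixels'][:,:,::-1])"
```

```text
t 5.95 tcp unit [-38.8 -43.9 153.2] F unit [ 0.4 -1.3  0.8] grip 0.0 toolyaw err deg 0.62 tilt [-1.    -0.014  0.007]
[56.2 -3.1 -2.2]
```

View pics/s2.png

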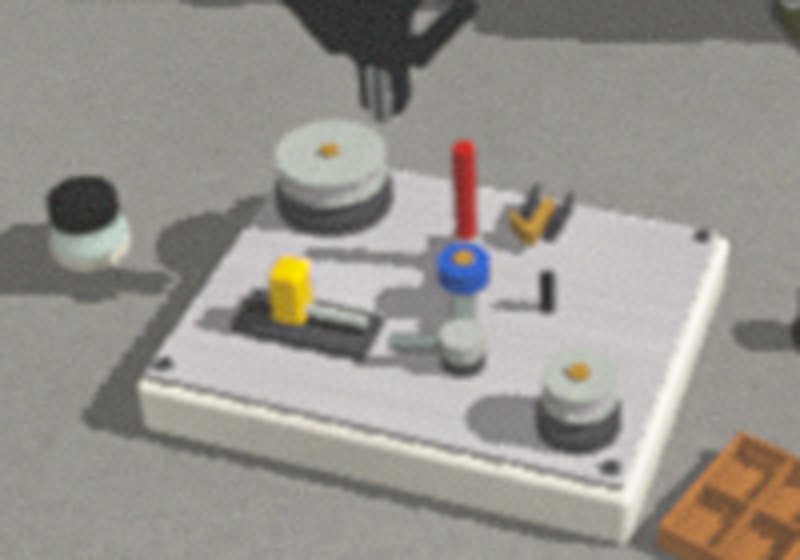

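View pics/w5.png

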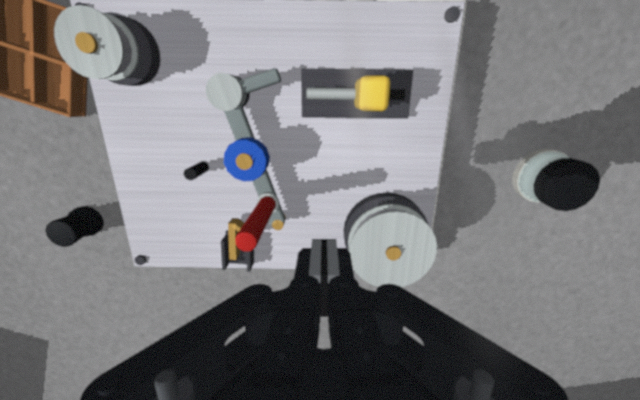

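The scene view shows the lock drawn out (knob 290,290) and the arm at rest (handle 465,190). The fingers are clear on its -y side. Lowering now, then pushing.

Emit:
arm_command --motion '[[[28,-2,-1,0,0],[56,-3,-1,0,0],[56,-12,-1,0,0],[56,-18,-1,0,0],[56,-24,-1,0,0],[56,-29,-1,0,0]]]'

```text
clock: 6.8
tool_pos: [0.5117, -0.058, 0.1]
eef_rot: [-0.693, -0.134, 0.696, -0.127]
wrist_force: [-0.4, -6.5, 5.1]
grip_width: -0.002
```

```bash
python3 -c "
from sh import *
rep()
c=eyes.camera('wrist');cv2.imwrite('pics/w6.png',c['pixels'][:,:,::-1])"
```

```text
t 6.8 tcp unit [-34.5 -15.3 100. ] F unit [-2.6 -6.   5.1] grip -0.002 toolyaw err deg 0.75 tilt [-1.    -0.01   0.002]
```

View pics/w6.png

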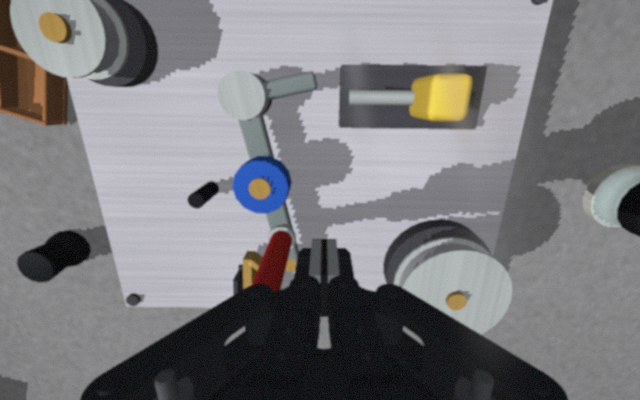

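The finger's back touches the red post (pixel 285,245) with about 6 N. I'll push on past the click.

Emit:
arm_command --motion '[[[0,-7,2,0,0],[0,-14,3,0,0],[0,-21,4,0,0],[0,-28,4,0,0],[0,-35,4,0,0],[0,-41,3,0,0],[0,-46,2,0,0],[0,-49,2,0,0],[0,-49,2,0,0]]]'

```text
clock: 7.98
tool_pos: [0.4939, -0.0165, 0.1042]
eef_rot: [-0.695, -0.131, 0.696, -0.129]
wrist_force: [-2.2, -12.2, 11.9]
grip_width: 0.002
```

```bash
python3 -c "
from sh import *
rep()
c=eyes.camera('wrist');cv2.imwrite('pics/w7.png',c['pixels'][:,:,::-1])
c=eyes.camera('scene');crop(c,'s3.png',200,100,200,150,4)"
```

```text
t 7.97 tcp unit [-36.7  29.8 104.2] F unit [ -6.3 -10.6  11.9] grip 0.002 toolyaw err deg 0.68 tilt [-1.    -0.002  0.001]
```

View pics/w7.png

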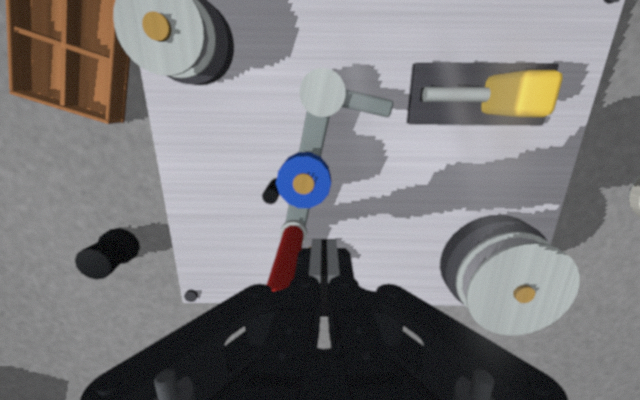

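View pics/s3.png

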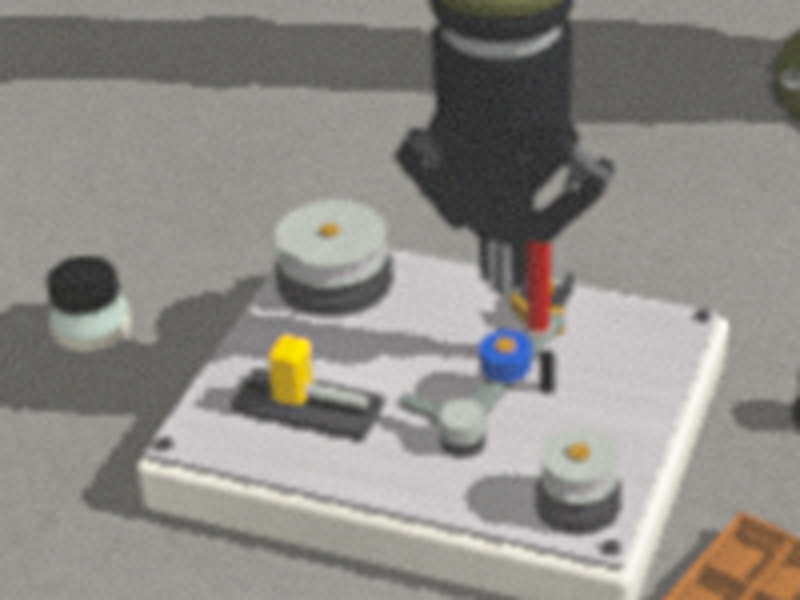

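```bash
cat > ang.py <<'E'
from sh import *
def ang(uv,cam="wrist",z=.083):
    c=eyes.camera(cam); i=tou(onz(c,[uv],z)[0])
    print(cam,"idler",i.round(1),"angle",round(np.arctan2(i[1]-30,50-i[0])+.31,3),"r",round(np.hypot(i[1]-30,50-i[0]),1))
E
python3 -c "
from ang import *
ang((304,184)); ang((200+505/4,100+345/4),'scene')"
```

```text
wrist idler [ 0.6 40.1 83. ] angle 0.511 r 50.4
scene idler [ 0.  41.6 83. ] angle 0.538 r 51.3
```

Emit:
arm_command --motion '[[[0,-4,0,0,0],[0,-7,0,0,0],[0,-10,0,0,0],[0,-12,0,0,0],[0,-12,0,0,0],[0,-12,0,0,0]]]'

```text
clock: 8.93
tool_pos: [0.4928, -0.0096, 0.106]
eef_rot: [0.697, 0.127, -0.694, 0.131]
wrist_force: [6.7, -11.7, -5.0]
grip_width: 0.0
```

```bash
python3 -c "
from sh import *
rep()
c=eyes.camera('wrist');cv2.imwrite('pics/w8.png',c['pixels'][:,:,::-1])
c=eyes.camera('scene');crop(c,'s4.png',280,140,90,80,7)"
```

```text
t 8.93 tcp unit [-35.3  36.7 106. ] F unit [  2.2 -13.3  -5. ] grip 0.0 toolyaw err deg 0.52 tilt [-1.     0.005 -0.004]
```

View pics/w8.png

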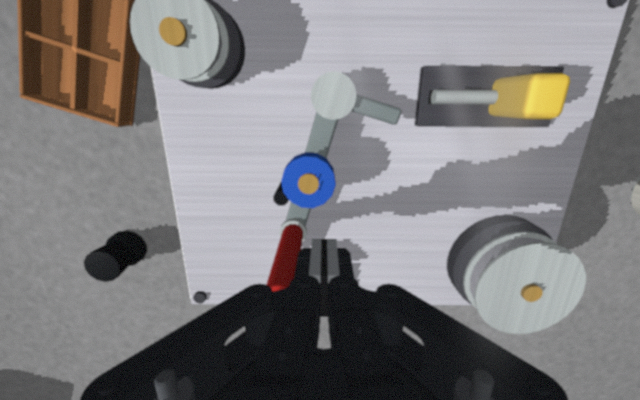

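View pics/s4.png

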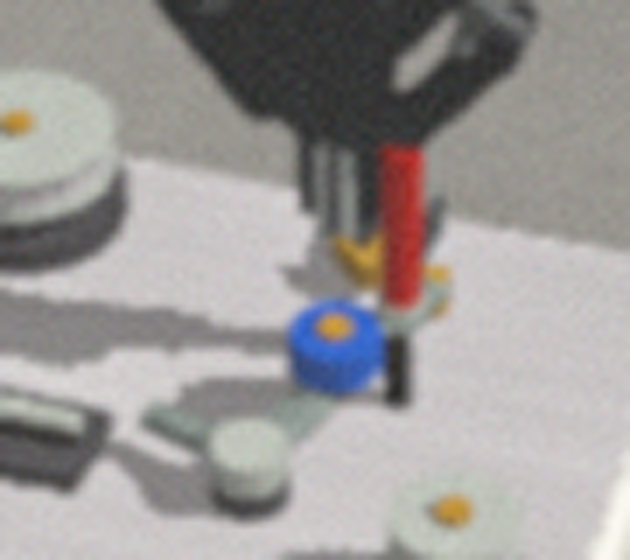

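```bash
python3 -c "
from ang import *
ang((309,184)); ang((280+335/7-.4,140+325/7-.4),'scene'); rep()"
```

```text
wrist idler [ 1.5 44.2 83. ] angle 0.594 r 50.5
scene idler [-1.6 44.  83. ] angle 0.575 r 53.5
t 9.12 tcp unit [-35.4  36.7 106. ] F unit [  2.6 -11.7  -5.1] grip -0.001 toolyaw err deg 0.52 tilt [-1.     0.005 -0.004]
```

Emit:
arm_command --motion '[[[0,-8,0,0,0],[0,-8,0,0,0],[0,-8,0,0,0],[0,-8,0,0,0]]]'

```text
clock: 9.62
tool_pos: [0.4925, -0.0077, 0.1071]
eef_rot: [0.699, 0.123, -0.692, 0.132]
wrist_force: [6.6, -14.5, -8.6]
grip_width: 0.001
```

```bash
python3 -c "
from ang import *
rep()
c=eyes.camera('wrist');crop(c,'w9.png',220,60,180,140,4.4)
c=eyes.camera('scene');crop(c,'s5.png',280,140,90,80,7);rep()"
```

```text
t 9.62 tcp unit [-35.   38.7 107.1] F unit [  1.1 -15.9  -8.6] grip 0.001 toolyaw err deg 0.33 tilt [-1.     0.014 -0.007]
t 9.72 tcp unit [-35.   38.6 107.1] F unit [  1.6 -16.1  -7.6] grip 0.001 toolyaw err deg 0.33 tilt [-1.     0.014 -0.007]
```

View pics/w9.png

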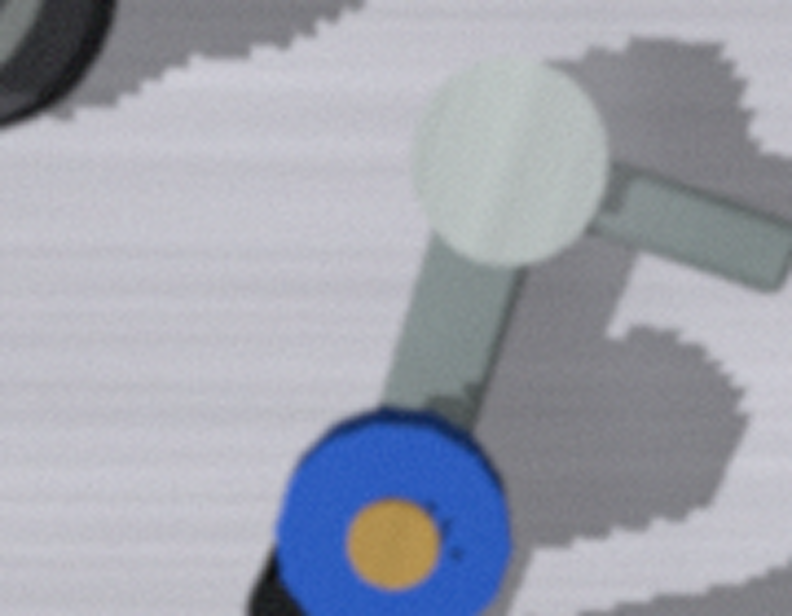

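View pics/s5.png

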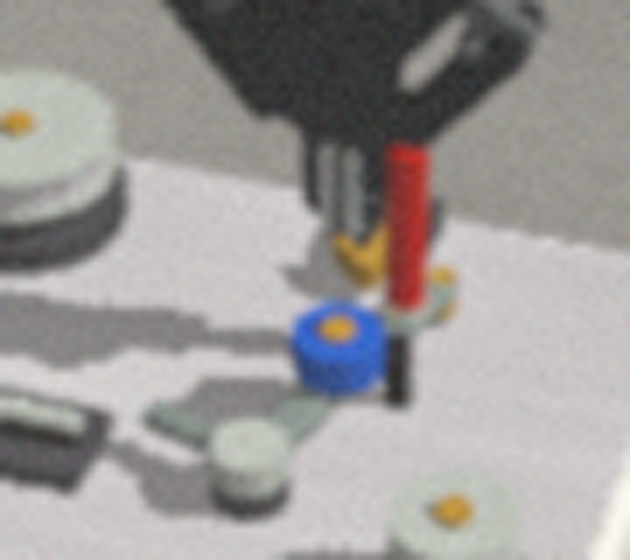

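```bash
python3 -c "
from ang import *
ang((220+394/4.4-.4,60+545/4.4-.4)); ang((280+338/7-.4,140+327/7-.4),'scene')
c=eyes.camera('wrist')
i=tou(onz(c,[(220+394/4.4-.4,60+545/4.4-.4)],.083)[0]);h=tou(onz(c,[(220+510/4.4-.4,60+160/4.4-.4)],.067)[0]); print(h,np.arctan2(i[1]-h[1],h[0]-i[0])+.31)"
```

```text
wrist idler [ 2.1 45.7 83. ] angle 0.627 r 50.5
scene idler [-0.9 45.3 83. ] angle 0.602 r 53.2
[50.00473584 30.56749116 67.        ] 0.6165077584056142
```

Emit:
arm_command --motion '[[[0,-5,0,0,0],[0,-8,0,0,0],[0,-8,0,0,0],[0,-8,0,0,0]]]'

```text
clock: 10.38
tool_pos: [0.4925, -0.0077, 0.1079]
eef_rot: [0.701, 0.118, -0.69, 0.134]
wrist_force: [9.6, -18.8, -11.0]
grip_width: -0.005
```

```bash
python3 -c "
from ang import *
rep()
c=eyes.camera('scene');crop(c,'s6.png',280,140,90,80,7)
c=eyes.camera('wrist');cv2.imwrite('pics/w10.png',c['pixels'][:,:,::-1]);rep()"
```

```text
t 10.38 tcp unit [-35.   38.6 107.9] F unit [  2.4 -21.  -11. ] grip -0.005 toolyaw err deg 0.07 tilt [-1.     0.025 -0.01 ]
t 10.47 tcp unit [-34.9  38.6 107.9] F unit [  2.3 -20.7 -11.8] grip 0.003 toolyaw err deg 0.06 tilt [-1.     0.025 -0.011]
```

View pics/w10.png

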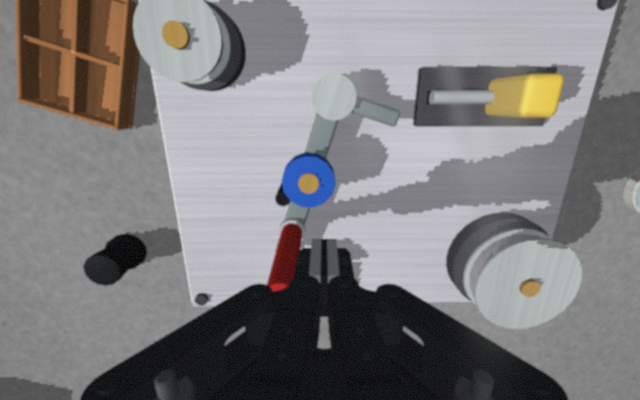

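View pics/s6.png

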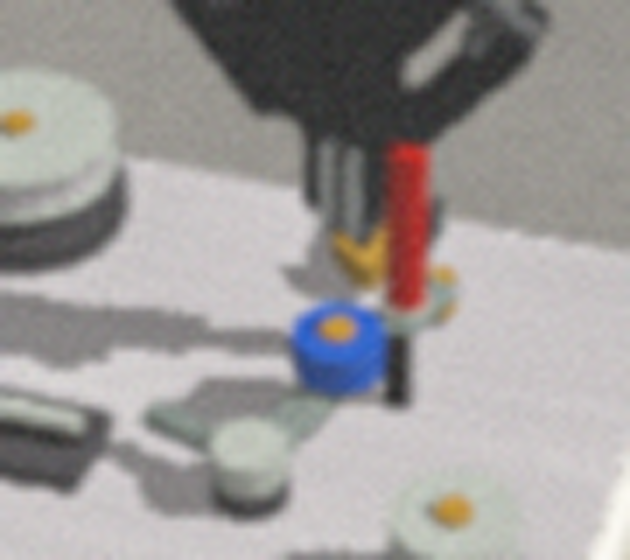

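The arm stands at its stop: TCP unmoved at 21 N, angle about 0.62 rad. The pawl's tip (scene pixel 332,180) is back where it was at the start. Handing in with the push kept on.

```bash
python3 -c "
from sh import *
from station import sign_off
rep(); print(sign_off())"
```

```text
t 10.47 tcp unit [-34.9  38.6 107.9] F unit [  2.3 -20.7 -11.8] grip 0.003 toolyaw err deg 0.06 tilt [-1.     0.025 -0.011]
the job is handed in; nothing more can be done
None
```

I drew the transport lock out to its end stop, pushed the tensioner arm past the click to its back stop, and handed in at 10.5 s with the shut fingers still pressing on the red handle. `sign_off` gives no verdict.

- **Lock:** the knob moved about 33 mm by camera. It then held still under 15 N, so I took that as the end stop. It still looked drawn out in the last pictures.
- **Tensioner:** the last angle measurements gave 0.60 to 0.63 rad: 0.62 to 0.63 from the wrist camera and 0.60 from the scene camera. A further push left the tool where it was while the force rose from 16 to 21 N, so the arm is on its hard stop. The required minimum is 0.53 rad.
- **Pawl:** its tip stands at the same scene pixel as at the start, so I judged it snapped in. The rest of it is partly hidden by the handle.
- **Bystanders:** the robot went nowhere near the jar, the loupe or the tray, and they looked unmoved in the views, but I did not measure them again.
- **Disagreements:**
  - The fingers rode up about 8 mm along the handle during the push, and there is 11 to 12 N of vertical force on the tool at the end.
  - The housing's corners fitted up to 3 px off, while the pulleys fitted to within 2 px.

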